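# Crank a bottle vice shut on a reagent bottle

### The job

Stand the brown bottle with the black cap upright on the bed of the blue bottle vice, between the rubber pad and the V stop. Then take the crank by its loose red sleeve and, keeping hold of the sleeve all the while it turns, crank clockwise until the pad presses the bottle snugly into the V, at about 25 N: stop soon after the crank stiffens, because hard cranking would crush the glass. Let go, leave the bottle clamped upright, and do not disturb the other things on the bench.

Things in the scene. Friction and masses are not known exactly. Their poses are not given: they have to be found in the camera images.
- vice: Bottle vice fixed to the bench: grey base 110 (x) x 340 (y) mm, from y = -190 to +150, 12 mm thick; its top is the bed. Origin on the bench, z up, y = the way the jaw closes, x = 0 its middle line. A blue gearbox 78 x 78 mm, 76 mm high, centred at y = -125 mm, carries the crank; a blue V stop stands at the +y end.
- bed_spot (a point): Point on the bed at x = 0, y = 50 mm, 12 mm above the bench: always clear for setting the bottle down; the jaw then pushes it along into the V stop. The stop (84 mm wide, 46 mm high, 120 degree rubber V open to -y) is fixed, but was set anywhere in a 20 mm range that is not reported: a bottle pressed home has its axis at vice y = 74 to 94 mm.
- jaw: Blue sliding jaw, 80 mm wide, 46 mm high, with a steel rack running back through the gearbox and a flat rubber pad 60 mm wide, 3 to 41 mm above the bed, sprung at 10 N per mm (10 mm at most). Origin on the middle line at bench height, in the plane of the unpressed pad's face. Its y in the vice's frame is 7 mm per rad of crank angle (44 mm a turn), 0 to 10.5 mm at the start.
- crank (a joint): Crank angle in rad, growing clockwise seen from above (closes the jaw); 0 to 1.5 at the start, limit 14; about 6.5 to 11.5 rad of turning clamps the bottle. At 0 the arm points along the vice's -x, at 1.57 along +y. Dry friction, about 6.7 N at the sleeve, keeps it where it is left. Pressing the bottle adds 0.16 N at the sleeve per N: about 4 N over free turning at 25 N.
- crank_axis (a point): Point on the crank's upright axis, 127 mm above the bench, level with the middle of the sleeve.
- sleeve_mid (a point): Middle of the red sleeve, on its upright axis, 45 mm from the crank axis, 127 mm above the bench.
- sleeve: Red upright grip sleeve, 24 mm across (27 mm at the end rims), from 96 to 156.5 mm above the bench, spinning freely on the crank's pin. Origin on the pin's axis 85 mm above the bench, at the underside of the steel crank arm (9 mm thick, top at 94 mm). Nothing else of the vice stands above 97 mm.
- reagent_0: The bottle to clamp: brown glass, black cap, standing; 34 mm across, 75 mm high, straight body up to about 50 mm, cap 22 mm across above 60 mm; about 0.12 kg. Origin at the centre of its underside.
- reagent_1: Like bottle, same size, but with a white cap: to be left alone.
- spirit_burner: Glass spirit burner, 67 mm across, 72 mm high, a bystander. Origin under its centre.
- petri_1: Closed petri dish, 90 mm across, 15 mm high, a bystander. Origin under its centre.
- timer: White timer, 66 x 66 x 18 mm, a bystander. Origin under its centre.
Mind the look-alikes: they are no part of the job. Leave any pink look-alike of the reagent_0 alone.

How it is judged:
By the outcome, as a careful person would: the job done as asked, in the order asked, and still so for the second after the job is handed in, with the robot touching nothing.
It also fails if it takes over 72 s, if anything falls off the work surface, if the arm or the gripper's body presses on something with over 40 N, if the wrist force passes 120 N, or if a joint passes its speed limit or range.

### The arm

A 6-joint arm with a two-finger parallel gripper is mounted at the origin on a cart in front of the work surface, level with it; the furniture and walls round the work are solid. World frame = base frame: x ahead of the robot, y to its left, z up, the work surface at z = 0. Lengths are in m, angles in rad, forces in N, time in s.
With the tool pointing down it reaches from about 0.3 to 1 m from the base axis. Payload 5.1 kg.
Tool frame: the origin (TCP) lies midway between the tips of the shut fingers; the grasp point (between the pads) lies 19 mm behind it (ctrl.grip_point_offset is the z of the grasp point in the tool frame, in m); z points along the fingers, y is the line along which they close (so a half turn about z gives the same grasp; the last joint's range is limited). The gripper opens to 95 mm and grips with 3 to 60 N. Pads are 20 mm wide; open, the fingers measure 119 mm over their backs; the gripper's body (75 mm by 180 mm) begins 59 mm behind the grasp point.
Start: joints at [-1.277, 0.124, 1.65, -0, 1.367, -0.083], TCP at [0.239, -0.604, 0.215] pointing down, gripper open.
Joint ranges: [-2.61, 2.61], [-1.02, 2.33], [0.03, 2.71], [-1.35, 4.49], [0.32, 2.68], [-2.91, 2.91]. Speed limits (rad/s): [2.57, 2.57, 3.14, 3.14, 3.14, 3.14].

### API

Orientations are given as a unit quaternion [x, y, z, w].
In Python, from plant import ctrl gives the robot as it stands.
- The arm moves only by the shell command python3 -m pendant [OPENING] [FORCE], which reads ROWS from standard input. ROWS is a JSON list that holds a single list of rows (three levels of brackets), with 1 to 10 rows, each of 6 numbers: dx, dy, dz in m, then a rotation vector rx, ry, rz in rad; each row shifts and turns the commanded pose from where the row before left it, along the tool's axes as they then stand; what a row does not reach is not made up. A row lasts 1/12 s, in which the tool goes at most 0.0417 m and 0.125 rad, less where a joint would pass 70% of its speed; a pose out of reach is approached as far as the arm can. OPENING is the finger opening in m, set as the command begins (- or left out keeps the last). The fingers move at their own pace and stop on an object; FORCE is the grip in N (left out, the last holds). Time passes only in rows, so rows that do not move let the fingers close. It prints the time, the measured TCP pose, the force, the opening and the grip force at its end. Input that does not fit is refused with a message, and nothing moves.
- ctrl.observe(): the state, without advancing time (a new reading comes with each control period).
- ctrl.read_camera(name): name is "side" or "top" or "wrist"; returns (picture, depth): 420x560x3 uint8, red, green, blue; 420x560 float32, m along the optical axis (not along the pixel's ray), 0 where there is no reading.
- ctrl.camera_model(name): a dict with "intrinsics" (3x3 intrinsics, pixels), "origin" and "rotation" of the camera in the world; the wrist camera has in their place "T_tool_cam" (4x4, takes a point from camera to tool coordinates, whose origin is the TCP and whose axes are the flange's). Camera axes: x right, y down, z forward; pixel columns grow to the right and rows downward; lengths in m; the calibration is good to about 2 mm. A picture is of the moment at which its call begins: read the wrist's pose just before it. camera_model takes no time and is no camera call.
- ctrl.finish_job(): hands the job in; it is judged then, once.
The state is a dict: "time_s": time; "joints": joint angles; "joint_velocities": joint speeds; "effort": joint torques, N m; "tool_pos": TCP position; "ee_rot": TCP orientation; "wrist_force": force on the tool from outside, world axes, zero at the start; "moment": the same for the moment, N m; "width": finger opening in m; "finger_force": force on a finger pad.
Only numpy, scipy, OpenCV 4.12 (cv2) and the standard library are available. Lean on these libraries where they do the work, as an engineer would, in place of code of your own. Each camera call takes 0.05 s, during which the arm holds its last target. There are 200 camera calls.

## Working session

There is one attempt and no reset: what is moved stays moved. The work goes in short steps, Python scripts to look and compute and a shell command to move; the robot and the scene stay as the last step left them, time stands still between calls to the robot, and variables do not carry over. Pictures are saved under pics/ and viewed, at most 10 in all, crops included, and the job is handed in when it is done.

```bash
mkdir -p pics
python3 - <<'E'
from plant import ctrl
import cv2,numpy as np
for n in ("top","side"):
    im,d=ctrl.read_camera(n); np.savez(f"pics/{n}0.npz",im=im,d=d)
    cv2.imwrite(f"pics/{n}0.png",cv2.resize(im[:,:,::-1],(784,588),interpolation=cv2.INTER_CUBIC))
    m=ctrl.camera_model(n);print(n,m["intrinsics"],m["origin"],m["rotation"])
print(ctrl.observe())
E
```

```text
top [[524.44815781   0.         278.47204141]
 [  0.         524.44815781 203.28935583]
 [  0.           0.           1.        ]] [0.4491931 0.0704631 1.4510186] [ 0.71048538 -0.70252086  0.03152368 -0.02610016]
side [[529.87449281   0.         276.51617159]
 [  0.         529.87449281 210.4557506 ]
 [  0.           0.           1.        ]] [ 0.46601427 -0.94645717  0.61323562] [ 0.84932759 -0.01708631  0.02548513 -0.52697363]
{'time_s': 0.1, 'joints': array([-1.27660629e+00,  1.24402687e-01,  1.65152540e+00,  9.97170279e-06,
        1.36748725e+00, -8.26079664e-02]), 'joint_velocities': array([ 1.76604362e-03, -1.88722273e-03, -1.69867254e-03,  6.75213124e-05,
        6.32531449e-04,  1.76287622e-04]), 'effort': array([ 3.35137793e-04, -4.18879330e+01, -3.61096430e+01,  7.76060647e-02,
        4.61546041e-02, -5.33592993e-05]), 'tool_pos': array([ 0.23896842, -0.60386245,  0.21354116]), 'ee_rot': array([ 9.82305121e-01,  1.87285395e-01, -9.13770775e-05, -9.06762038e-04]), 'wrist_force': array([-0.29275198, -0.2901373 , -0.69575906]), 'moment': array([ 0.00800932, -0.0003971 ,  0.01054213]), 'finger_force': 0.0, 'width': 0.09501502922677639}
```

View pics/top0.png

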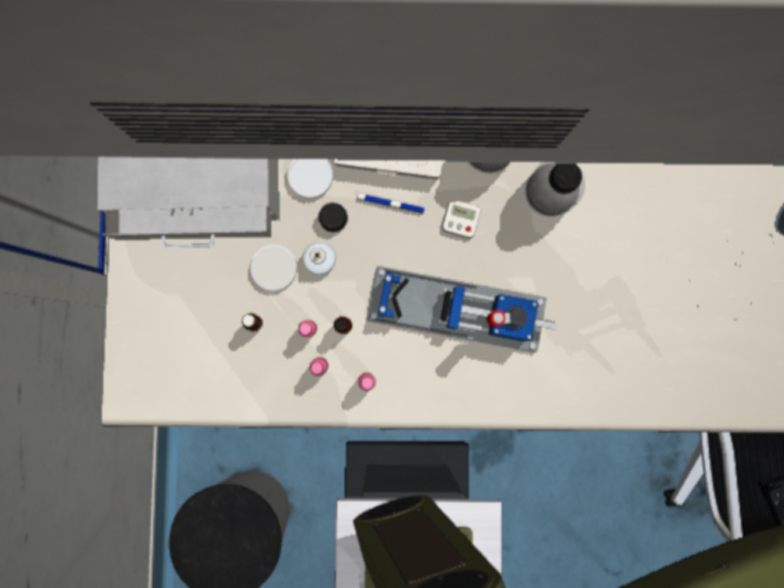

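View pics/side0.png

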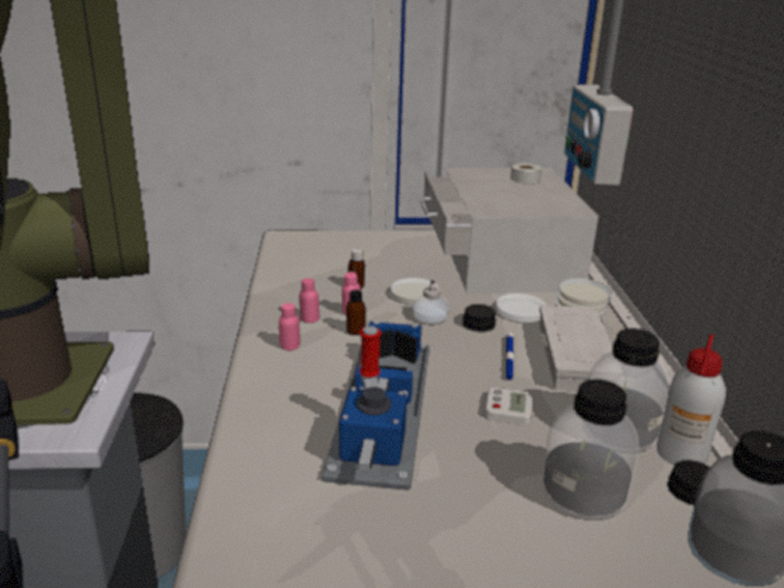

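The top view shows the brown bottle with the black cap at about (343,325), the vice from (372,295) to (542,325) with its V stop on the left, the red sleeve at (498,318) and the crank hub at (517,318). I'll enlarge this area.

```bash
cat > h.py <<'E'
from plant import ctrl
import cv2,numpy as np
from scipy.spatial.transform import Rotation as R
def px2w(n,u,v,z):   # ray through pixel met with plane z
    m=ctrl.camera_model(n);K=np.array(m["intrinsics"]);Rm=R.from_quat(m["rotation"]).as_matrix() if np.size(m["rotation"])==4 else np.array(m["rotation"])
    r=Rm@np.linalg.inv(K)@[u,v,1];o=np.array(m["origin"]);return o+r*(z-o[2])/r[2]
def cloud(n,d):
    m=ctrl.camera_model(n);K=np.array(m["intrinsics"]);Rm=R.from_quat(m["rotation"]).as_matrix()
    v,u=np.mgrid[:d.shape[0],:d.shape[1]]
    return (np.stack([u,v,np.ones_like(u)],-1)@np.linalg.inv(K).T*d[...,None])@Rm.T+np.array(m["origin"])
E
python3 - <<'E'
from h import *
f=np.load("pics/top0.npz");im,d=f["im"],f["d"]
c=im[180:270,225:405];cv2.imwrite("pics/c1.png",cv2.resize(c[:,:,::-1],None,fx=4.4,fy=4.4,interpolation=cv2.INTER_CUBIC))
P=cloud("top",d)
hsv=cv2.cvtColor(im,cv2.COLOR_RGB2HSV)
# sleeve
mk=(hsv[...,1]>150)&((hsv[...,0]<6)|(hsv[...,0]>174))&(hsv[...,2]>90)
mk[:, :330]=0;mk[:,380:]=0;mk[:215]=0;mk[240:]=0
q=P[mk];print("sleeve z",np.percentile(q[:,2],[5,50,95]),"n",len(q)); t=q[q[:,2]>.14];print(len(t),t.mean(0),t.min(0),t.max(0))
v,u=np.nonzero(mk);print(u.min(),u.max(),v.min(),v.max())
# bottle cap (245,232)
w=P[222:242,235:256].reshape(-1,3);t=w[w[:,2]>.062];print("cap",len(t),t.mean(0),t.min(0),t.max(0))
# base points, z 8..16mm
w=P[185:255,258:395].reshape(-1,3);b=w[(w[:,2]>.007)&(w[:,2]<.018)]
print(len(b),cv2.minAreaRect((b[:,:2]*1000).astype(np.float32)))
g=w[(w[:,2]>.068)&(w[:,2]<.08)];print("gear",len(g),cv2.minAreaRect((g[:,:2]*1000).astype(np.float32)))
E
```

```text
sleeve z [0.1055306  0.15555429 0.16014255] n 39
31 [ 0.49875282 -0.12460651  0.15533225] [ 0.48841503 -0.1381645   0.14157753] [ 0.51101131 -0.11651261  0.1625874 ]
348 359 222 231
cap 61 [0.48563573 0.15099426 0.09719842] [0.4491931  0.0704631  0.06399443] [0.49568554 0.16348197 1.4510186 ]
2763 ((524.3577880859375, -71.49114990234375), (190.40280151367188, 375.0773620605469), 0.6515328884124756)
gear 525 ((502.7705993652344, -174.02651977539062), (79.02830505371094, 77.78022766113281), 79.90823364257812)
```

View pics/c1.png

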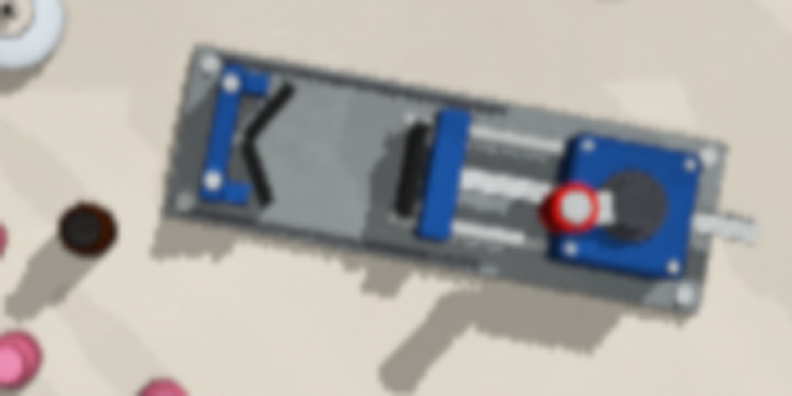

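The crop shows the base corners at (196,46), (725,146), (692,314) and (165,215). The bottle's cap is at (86,227), the sleeve top at (576,206), and the pink look-alikes are at the lower left.

Run:
```python
from h import *
g=lambda x,y,z:px2w("top",225+x/4.4-.4,180+y/4.4-.4,z)
c=np.array([g(x,y,.012) for x,y in [(196,46),(725,146),(692,314),(165,215)]])
print(c.round(4)); print("len",np.linalg.norm(c[0]-c[1]),np.linalg.norm(c[1]-c[2]),np.linalg.norm(c[2]-c[3]),np.linalg.norm(c[3]-c[0]))
ctr=c.mean(0)[:2]; yv=((c[0]+c[3])-(c[1]+c[2]))[:2];yv/=np.linalg.norm(yv);xv=np.array([yv[1],-yv[0]])
O=ctr+yv*.02; print("O",O,"yv",yv,"angle",np.degrees(np.arctan2(xv[1],xv[0])))
# gearbox top from screws at corners
s=np.array([g(x,y,.076) for x,y in [(587,145),(690,163),(673,267),(570,248)]]);print("gear ctr",s.mean(0),"expect",O-yv*.125)
ax=s.mean(0)[:2]
print("bedspot",O+yv*.05,"axis",O-yv*.125)
f=np.load("pics/top0.npz");im,d=f["im"],f["d"];P=cloud("top",d)
cap=g(86,227,.075);print("cap",cap)
sl=g(576,206,.1565);print("sleeve",sl,"r from axis",np.linalg.norm(sl[:2]-ax),"ang vice",(sl[:2]-ax)@xv,(sl[:2]-ax)@yv)
print("hub",g(635,207,.094))
jf=g(415,170,.053);print("jaw pad y",(jf[:2]-O)@yv)
w=P[222:242,235:256];m=(w[...,2]>.062)&(w[...,2]<.08);print("cap cloud",w[m].mean(0),w[m].min(0),w[m].max(0))
# side check
sd=np.load("pics/side0.npz");S=cloud("side",sd["d"]);hs=cv2.cvtColor(sd["im"],cv2.COLOR_RGB2HSV)
m=(hs[...,1]>150)&((hs[...,0]<6)|(hs[...,0]>174))&(hs[...,2]>90);m[:,:250]=0;m[:,280:]=0;m[:230]=0;m[275:]=0
q=S[m];print("side sleeve",len(q),np.median(q,0),np.percentile(q,[3,97],0))
q=S[212:235,247:261].reshape(-1,3);q=q[(q[:,2]>.02)&(q[:,2]<.08)&(q[:,0]<.55)];print("side bottle",len(q),np.median(q,0),np.percentile(q,[3,97],0))
m=ctrl.camera_model("wrist");print(m["T_tool_cam"])
```

```text
[[ 0.6031  0.0862  0.012 ]
 [ 0.5441 -0.2456  0.012 ]
 [ 0.4392 -0.2244  0.012 ]
 [ 0.4971  0.1042  0.012 ]]
len 0.337004095015223 0.1070777071603702 0.33363303764857904 0.10760924080710811
O [ 0.52436531 -0.05021202] yv [0.17427881 0.98469635] angle -10.036692123317842
gear ctr [ 0.50360689 -0.17456468  0.076     ] expect [ 0.50258046 -0.17329906]
bedspot [ 0.53307925 -0.0009772 ] axis [ 0.50258046 -0.17329906]
cap [0.48729004 0.14963902 0.075     ]
sleeve [ 0.49988461 -0.12985104  0.1565    ] r from axis 0.04486830165124186 ang vice -0.011457946718896673 0.04338064026790934
hub [ 0.50213451 -0.17429752  0.094     ]
jaw pad y 0.0021607820739972475
cap cloud [0.48633249 0.15220457 0.07443019] [0.47726118 0.14216769 0.06399443] [0.49568554 0.16348197 0.07916422]
side sleeve 350 [ 0.50202404 -0.13977239  0.12849559] [[ 0.49080236 -0.14388381  0.10005815]
 [ 0.51213637 -0.13160438  0.15694937]]
side bottle 281 [0.48679471 0.13945256 0.04308796] [[0.47298003 0.13229952 0.02157737]
 [0.50313866 0.20264854 0.06822131]]
[[ 6.80171106e-04 -9.61209521e-01 -2.75818407e-01  7.69384604e-02]
 [ 9.99999440e-01  4.30208085e-04  9.66761505e-04 -9.86440298e-04]
 [-8.10601055e-04 -2.75818910e-01  9.61209276e-01 -1.69544691e-01]
 [ 0.00000000e+00  0.00000000e+00  0.00000000e+00  1.00000000e+00]]
```

```bash
cat > togo.py <<'E'
import sys
from h import *
s=ctrl.observe();M=R.from_quat(s["ee_rot"]).as_matrix();g=np.array([float(a) for a in sys.argv[1:4]])
print("t",s["time_s"],"pos",s["tool_pos"].round(4),"F",s["wrist_force"].round(1),"tool d",(M.T@(g-s["tool_pos"])).round(4))
print("x ax",M[:,0].round(3),"y ax",M[:,1].round(3),"q",s["joints"].round(2))
E
echo '[[[0,0,0,0,0,-0.1133],[0,0,0,0,0,-0.1133],[0,0,0,0,0,-0.1133],[0,0,0,0,0,-0.1133],[0,0,0,0,0,-0.1133],[0,0,0,0,0,-0.1133],[0,0,0,0,0,-0.1133],[0,0,0,0,0,-0.1133],[0,0,0,0,0,-0.1133],[0,0,0,0,0,0]]]' | python3 -m pendant
python3 togo.py 0.487 0.151 0.22
```

```text
time_s: 0.93
tool_pos: [0.239, -0.6041, 0.2139]
ee_rot: [0.765, 0.644, 0.0, -0.001]
wrist_force: [-0.6, -0.1, -0.6]
width: 0.0952
finger_force: 0.0
t 0.9333 pos [ 0.239  -0.6041  0.2139] F [-0.6 -0.1 -0.6] tool d [ 0.7864  0.1147 -0.0053]
x ax [0.172 0.985 0.001] y ax [ 0.985 -0.172 -0.001] q [-1.28  0.12  1.65 -0.    1.37 -1.1 ]
```

```bash
echo '[[[0.0393,0.0057,0,0,0,0],[0.0393,0.0057,0,0,0,0],[0.0393,0.0057,0,0,0,0],[0.0393,0.0057,0,0,0,0],[0.0393,0.0057,0,0,0,0],[0.0393,0.0057,0,0,0,0],[0.0393,0.0057,0,0,0,0],[0.0393,0.0057,0,0,0,0],[0.0393,0.0057,0,0,0,0],[0.0393,0.0057,0,0,0,0]]]' | python3 -m pendant
echo '[[[0.0393,0.0057,0,0,0,0],[0.0393,0.0057,0,0,0,0],[0.0393,0.0057,0,0,0,0],[0.0393,0.0057,0,0,0,0],[0.0393,0.0057,0,0,0,0],[0.0393,0.0057,0,0,0,0],[0.0393,0.0057,0,0,0,0],[0.0393,0.0057,0,0,0,0],[0.0393,0.0057,0,0,0,0],[0.0,0.0,0,0,0,0]]]' | python3 -m pendant 0.06
python3 togo.py 0.487 0.151 0.22
python3 - <<'E'
from h import *
s=ctrl.observe();im,d=ctrl.read_camera("wrist");np.savez("pics/w1.npz",im=im,d=d,p=s["tool_pos"],q=s["ee_rot"])
cv2.imwrite("pics/w1.png",im[:,:,::-1]);print(ctrl.camera_model("wrist")["intrinsics"])
E
```

```text
time_s: 1.77
tool_pos: [0.3634, -0.2254, 0.2145]
ee_rot: [0.767, 0.641, 0.0, 0.0]
wrist_force: [1.2, 0.4, 0.5]
width: 0.0953
finger_force: 0.0
time_s: 2.6
tool_pos: [0.4759, 0.1176, 0.2144]
ee_rot: [0.765, 0.644, 0.001, -0.001]
wrist_force: [-1.1, -0.2, 0.4]
width: 0.0601
finger_force: 0.0
t 2.6 pos [0.4759 0.1176 0.2144] F [-1.1 -0.2  0.4] tool d [ 0.0349  0.0052 -0.0055]
x ax [0.17  0.985 0.002] y ax [ 0.985 -0.17  -0.001] q [ 0.13 -0.24  2.    0.    1.38  0.3 ]
[[378.08148653   0.         275.58633491]
 [  0.         378.08148653 211.87292555]
 [  0.           0.           1.        ]]
```

View pics/w1.png

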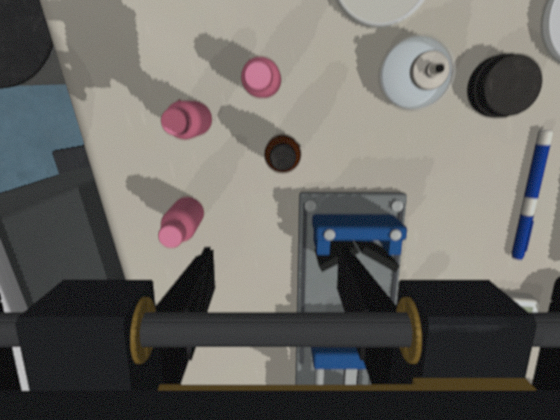

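The wrist view shows the brown bottle's cap at (283,154), the vice's far corners at (300,193) and (406,193), and the pink bottles clear on the left.

```bash
cat >> h.py <<'E'
def wpx(u,v,z,p,q):
    m=ctrl.camera_model("wrist");K=np.array(m["intrinsics"]);T=np.array(m["T_tool_cam"]);A=R.from_quat(q).as_matrix()
    o=A@T[:3,3]+p;r=A@T[:3,:3]@np.linalg.inv(K)@[u,v,1];return (o+r*(z-o[2])/r[2]).round(4)
E
python3 - <<'E'
from h import *
f=np.load("pics/w1.npz");g=lambda u,v,z:wpx(u,v,z,f["p"],f["q"])
print("cap",g(283,155,.075),"corners",g(300,193,.012),g(406,193,.012),"pink",g(259,74,.075),g(177,121,.075),g(172,235,.075))
b=f["im"][135:175,262:304].astype(int);m=(b[...,0]>b[...,2]+12);v,u=np.nonzero(m);print("brown",u.min()+262,u.max()+262,v.min()+135,v.max()+135)
E
python3 togo.py 0.487 0.151 0.17
```

```text
cap [0.4871 0.1541 0.075 ] corners [0.4975 0.1053 0.012 ] [0.6029 0.0872 0.012 ] pink [0.4791 0.2186 0.075 ] [0.4084 0.195  0.075 ] [0.3811 0.1023 0.075 ]
brown 262 303 135 174
t 2.65 pos [0.4753 0.115  0.2142] F [-1.4 -0.5 -0.4] tool d [0.0374 0.0055 0.0442]
x ax [ 0.171  0.985 -0.   ] y ax [ 0.985 -0.171 -0.001] q [ 0.13 -0.24  2.    0.    1.38  0.3 ]
```

```bash
echo '[[[0.0384,0.0054,0,0,0,0],[0,0,0,0,0,0],[0,0,0,0,0,0]]]' | python3 -m pendant 0.06
python3 togo.py 0.487 0.152 0.022
echo '[[[0,0,0.038,0,0,0],[0,0,0.038,0,0,0],[0,0,0.038,0,0,0],[0,0,0.038,0,0,0],[0,0,0.02,0,0,0],[0,0,0.01,0,0,0],[0,0,0.01,0,0,0],[0,0,0,0,0,0],[0,0,0,0,0,0]]]' | python3 -m pendant
python3 togo.py 0.487 0.152 0.022
```

```text
time_s: 2.9
tool_pos: [0.4871, 0.149, 0.2143]
ee_rot: [0.766, 0.643, -0.001, -0.0]
wrist_force: [0.0, 0.0, -0.2]
width: 0.06
finger_force: 0.0
t 2.9 pos [0.4871 0.149  0.2143] F [ 0.   0.  -0.2] tool d [ 0.0031 -0.0004  0.1923]
x ax [ 0.174  0.985 -0.001] y ax [ 0.985 -0.174 -0.001] q [ 0.19 -0.19  1.96 -0.    1.38  0.37]
time_s: 3.65
tool_pos: [0.4882, 0.1487, 0.0238]
ee_rot: [0.766, 0.642, 0.001, 0.0]
wrist_force: [0.4, 0.9, 0.0]
width: 0.0602
finger_force: 0.0
t 3.65 pos [0.4882 0.1487 0.0238] F [0.4 0.9 0. ] tool d [ 0.003  -0.0018  0.0018]
x ax [0.174 0.985 0.001] y ax [ 0.985 -0.174  0.002] q [ 0.19  0.02  2.11 -0.    1.01  0.37]
```

```bash
echo '[[[0.003,-0.0012,0.001,0,0,0],[0,0,0,0,0,0]]]' | python3 -m pendant
echo '[[[0,0,0,0,0,0],[0,0,0,0,0,0],[0,0,0,0,0,0],[0,0,0,0,0,0],[0,0,0,0,0,0],[0,0,0,0,0,0]]]' | python3 -m pendant 0.02 15
echo '[[[0,0,-0.02,0,0,0],[0,0,-0.04,0,0,0],[0,0,-0.03,0,0,0],[0,0,0,0,0,0],[0,0,0,0,0,0]]]' | python3 -m pendant
python3 togo.py 0.533 -0.001 0.113
```

```text
time_s: 3.82
tool_pos: [0.488, 0.1528, 0.0234]
ee_rot: [0.766, 0.643, 0.002, 0.001]
wrist_force: [0.4, 0.0, 1.1]
width: 0.0597
finger_force: 0.0
time_s: 4.32
tool_pos: [0.4868, 0.1523, 0.0218]
ee_rot: [0.766, 0.643, 0.0, 0.0]
wrist_force: [0.4, -0.5, 0.2]
width: 0.0327
finger_force: 14.9
time_s: 4.73
tool_pos: [0.4881, 0.1526, 0.1138]
ee_rot: [0.766, 0.643, 0.002, 0.001]
wrist_force: [-0.2, -0.4, -0.5]
width: 0.0333
finger_force: 14.9
t 4.7333 pos [0.4881 0.1526 0.1138] F [-0.2 -0.4 -0.5] tool d [-0.1434  0.0709  0.0009]
x ax [0.173 0.985 0.002] y ax [ 0.985 -0.173  0.004] q [ 0.2  -0.1   2.05  0.    1.19  0.37]
```

```bash
echo '[[[-0.036,0.0176,0,0,0,0],[-0.036,0.0176,0,0,0,0],[-0.036,0.0176,0,0,0,0],[-0.036,0.0176,0,0,0,0],[0,0,0,0,0,0],[0,0,0,0,0,0]]]' | python3 -m pendant
python3 togo.py 0.533 -0.0015 0.036
python3 togo.py 0.533 -0.0015 0.036
```

```text
time_s: 5.23
tool_pos: [0.5297, -0.0034, 0.1093]
ee_rot: [0.767, 0.641, -0.001, -0.002]
wrist_force: [-0.3, -0.0, -1.1]
width: 0.0334
finger_force: 14.9
t 5.2333 pos [ 0.5297 -0.0034  0.1093] F [-0.3 -0.  -1.1] tool d [0.0024 0.0032 0.0733]
x ax [ 0.177  0.984 -0.   ] y ax [ 0.984 -0.177 -0.004] q [-0.11 -0.05  2.01  0.    1.18  0.07]
t 5.2333 pos [ 0.5297 -0.0034  0.1093] F [-0.3 -0.  -1.1] tool d [0.0024 0.0032 0.0733]
x ax [ 0.177  0.984 -0.   ] y ax [ 0.984 -0.177 -0.004] q [-0.11 -0.05  2.01  0.    1.18  0.07]
```

```bash
echo '[[[0.002,0.0025,0.02,0,0,0],[0,0,0.03,0,0,0],[0,0,0.015,0,0,0],[0,0,0,0,0,0],[0,0,0,0,0,0]]]' | python3 -m pendant
python3 togo.py 0.533 -0.0015 0.0345
echo '[[[0,0,0.002,0,0,0],[0,0,0.002,0,0,0],[0,0,0,0,0,0]]]' | python3 -m pendant
python3 togo.py 0.533 -0.0015 0.0345
```

```text
time_s: 5.65
tool_pos: [0.5317, 0.0011, 0.0446]
ee_rot: [0.766, 0.643, -0.002, -0.002]
wrist_force: [0.1, -0.4, -0.5]
width: 0.0331
finger_force: 14.9
t 5.65 pos [0.5317 0.0011 0.0446] F [ 0.1 -0.4 -0.5] tool d [-0.0023  0.0018  0.0101]
x ax [ 0.172  0.985 -0.   ] y ax [ 0.985 -0.172 -0.005] q [-0.1   0.04  2.05  0.    1.06  0.07]
time_s: 5.9
tool_pos: [0.5345, 0.0, 0.0436]
ee_rot: [0.766, 0.643, 0.001, 0.001]
wrist_force: [-1.2, -0.2, -0.8]
width: 0.0335
finger_force: 14.9
t 5.9 pos [0.5345 0.     0.0436] F [-1.2 -0.2 -0.8] tool d [-0.0018 -0.0012  0.0091]
x ax [0.173 0.985 0.   ] y ax [ 0.985 -0.173  0.002] q [-0.1   0.04  2.05  0.    1.05  0.07]
```

```bash
echo '[[[0,0,0.002,0,0,0],[0,0,0.002,0,0,0],[0,0,0.001,0,0,0],[0,0,0,0,0,0]]]' | python3 -m pendant
echo '[[[0,0,0.001,0,0,0],[0,0,0.001,0,0,0],[0,0,0,0,0,0]]]' | python3 -m pendant
echo '[[[0,0,0.001,0,0,0],[0,0,0,0,0,0]]]' | python3 -m pendant
```

```text
time_s: 6.23
tool_pos: [0.5336, -0.0003, 0.0375]
ee_rot: [0.766, 0.643, -0.0, -0.0]
wrist_force: [-0.1, -0.0, -1.4]
width: 0.0334
finger_force: 14.9
time_s: 6.48
tool_pos: [0.5336, -0.0002, 0.0354]
ee_rot: [0.766, 0.643, -0.0, -0.0]
wrist_force: [-0.6, 1.0, -1.5]
width: 0.0333
finger_force: 14.9
time_s: 6.65
tool_pos: [0.5336, -0.0002, 0.0345]
ee_rot: [0.766, 0.643, -0.0, -0.0]
wrist_force: [-0.2, -0.6, 0.3]
width: 0.0334
finger_force: 14.9
```

```bash
echo '[[[0,0,0.001,0,0,0],[0,0,0,0,0,0],[0,0,0,0,0,0]]]' | python3 -m pendant
echo '[[[0,0,0.0005,0,0,0],[0,0,0,0,0,0],[0,0,0,0,0,0]]]' | python3 -m pendant
```

```text
time_s: 6.9
tool_pos: [0.5339, -0.0003, 0.0339]
ee_rot: [0.766, 0.643, 0.0, 0.0]
wrist_force: [0.1, 0.3, 0.3]
width: 0.0337
finger_force: 14.9
time_s: 7.15
tool_pos: [0.534, -0.0002, 0.0338]
ee_rot: [0.766, 0.643, 0.0, 0.0]
wrist_force: [-1.9, 0.8, 5.2]
width: 0.0331
finger_force: 14.9
```

```bash
echo '[[[0,0,0,0,0,0],[0,0,0,0,0,0],[0,0,0,0,0,0],[0,0,0,0,0,0]]]' | python3 -m pendant 0.06
echo '[[[0,0,-0.02,0,0,0],[0,0,-0.04,0,0,0],[0,0,-0.04,0,0,0],[0,0,-0.04,0,0,0],[0,0,-0.04,0,0,0],[0,0,-0.015,0,0,0],[-0.04,-0.002,0,0,0,0],[-0.04,-0.002,0,0,0,0],[0,0,0,0,0,0],[0,0,0,0,0,0]]]' | python3 -m pendant
python3 - <<'E'
from h import *
s=ctrl.observe();im,d=ctrl.read_camera("wrist");np.savez("pics/w2.npz",im=im,d=d,p=s["tool_pos"],q=s["ee_rot"])
cv2.imwrite("pics/w2.png",im[:,:,::-1])
E
```

```text
time_s: 7.48
tool_pos: [0.5336, -0.0002, 0.0328]
ee_rot: [0.766, 0.643, -0.0, -0.0]
wrist_force: [0.6, 0.9, 0.2]
width: 0.0547
finger_force: 0.0
time_s: 8.32
tool_pos: [0.5156, -0.0798, 0.228]
ee_rot: [0.767, 0.642, 0.0, -0.0]
wrist_force: [-0.1, -0.3, 0.1]
width: 0.0597
finger_force: 0.0
```

View pics/w2.png

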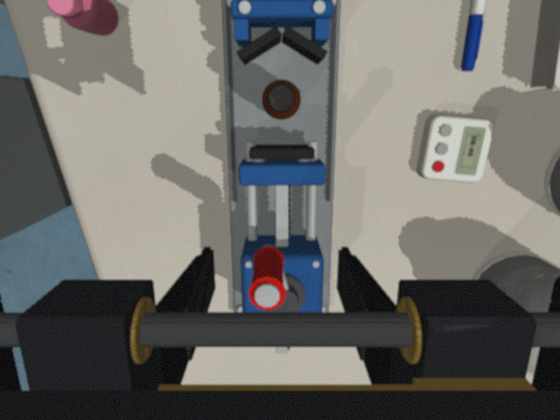

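The bottle stands upright on the bed at (282,99), with the V stop at (283,35), the pad at (281,153) and the sleeve top at (267,294).

```bash
python3 - <<'E'
from h import *
f=np.load("pics/w2.npz");g=lambda u,v,z:wpx(u,v,z,f["p"],f["q"])
O=np.array([.5240,-.0505]);yv=np.array([.174,.985]);xv=np.array([yv[1],-yv[0]])
def sh(n,p):
    e=p[:2]-O;print(n,p,"vice",(e@xv).round(4),(e@yv).round(4))
sh("sleeve top",g(267,294,.1565));sh("cap",g(282,99,.087));sh("pad",g(281,148,.053));sh("apex",g(283,31,.055));
sh("stop screws",(g(245,7,.058)+g(320,7,.058))/2); sh("hub",g(285,294,.09)); sh("gear screws",(g(250,263,.076)+g(318,263,.076))/2)
E
python3 togo.py 0.4995 -0.130 0.228
```

```text
sleeve top [ 0.4994 -0.1293  0.1565] vice -0.0105 -0.0819
cap [ 5.338e-01 -4.000e-04  8.700e-02] vice 0.0009 0.0511
pad [ 0.5262 -0.0418  0.053 ] vice 0.0007 0.009
apex [0.5444 0.0529 0.055 ] vice 0.0021 0.1054
stop screws [0.54695 0.07    0.058  ] vice 0.0016 0.1227
hub [ 0.5075 -0.167   0.09  ] vice 0.004 -0.1176
gear screws [ 0.51095 -0.14315  0.076  ] vice 0.0033 -0.0935
t 8.3667 pos [ 0.5157 -0.0787  0.2278] F [-0.1  0.7  0.4] tool d [-0.0533 -0.007  -0.0002]
x ax [0.175 0.985 0.001] y ax [ 0.985 -0.175 -0.   ] q [-0.25 -0.17  1.92  0.    1.4  -0.08]
```

```bash
echo '[[[-0.027,-0.0035,0,0,0,0],[-0.0265,-0.0035,0,0,0,0],[0,0,0,0,0,0],[0,0,0,0,0,0],[0,0,0,0,0,0]]]' | python3 -m pendant
python3 togo.py 0.4995 -0.1297 0.109
```

```text
time_s: 8.78
tool_pos: [0.5, -0.1287, 0.2278]
ee_rot: [0.766, 0.643, 0.0, -0.0]
wrist_force: [-0.3, -0.4, -0.2]
width: 0.0598
finger_force: 0.0
t 8.7833 pos [ 0.5    -0.1287  0.2278] F [-0.3 -0.4 -0.2] tool d [-0.0011 -0.0003  0.1188]
x ax [0.173 0.985 0.001] y ax [ 0.985 -0.173 -0.   ] q [-0.36 -0.18  1.93  0.    1.4  -0.18]
```

```bash
echo '[[[-0.001,0,0.035,0,0,0],[0,0,0.035,0,0,0],[0,0,0.03,0,0,0],[0,0,0.018,0,0,0],[0,0,0,0,0,0],[0,0,0,0,0,0]]]' | python3 -m pendant
python3 togo.py 0.4995 -0.1297 0.109
echo '[[[0,0,0,0,0,0],[0,0,0,0,0,0],[0,0,0,0,0,0],[0,0,0,0,0,0],[0,0,0,0,0,0],[0,0,0,0,0,0],[0,0,0,0,0,0]]]' | python3 -m pendant 0.015 40
python3 togo.py 0.4995 -0.1297 0.109
python3 - <<'E'
import numpy as np
t=1.30+np.arange(0,21)*np.pi/10
for a,x,y in zip(t[1:],np.diff(45*np.sin(t)),np.diff(-45*np.cos(t))):print(a.round(2),x.round(1),y.round(1))
E
```

```text
time_s: 9.28
tool_pos: [0.4992, -0.1294, 0.1092]
ee_rot: [0.765, 0.643, -0.001, -0.001]
wrist_force: [1.0, -0.6, 0.2]
width: 0.0602
finger_force: 0.0
t 9.2833 pos [ 0.4992 -0.1294  0.1092] F [ 1.  -0.6  0.2] tool d [-0.0002  0.0003  0.0002]
x ax [0.172 0.985 0.001] y ax [ 0.985 -0.172 -0.002] q [-0.36 -0.08  2.04  0.    1.18 -0.19]
time_s: 9.87
tool_pos: [0.5001, -0.131, 0.1108]
ee_rot: [0.766, 0.643, 0.0, 0.001]
wrist_force: [1.0, 1.0, 1.5]
width: 0.0241
finger_force: 40.0
t 9.8667 pos [ 0.5001 -0.131   0.1108] F [1.  1.  1.5] tool d [ 0.0012 -0.0008  0.0018]
x ax [ 0.174  0.985 -0.   ] y ax [ 0.985 -0.174  0.001] q [-0.36 -0.08  2.04  0.    1.18 -0.19]
1.61 1.6 14.0
1.93 -2.8 13.8
2.24 -6.9 12.3
2.56 -10.4 9.5
2.87 -12.8 5.8
3.18 -14.0 1.6
3.5 -13.8 -2.8
3.81 -12.3 -6.9
4.13 -9.5 -10.4
4.44 -5.8 -12.8
4.76 -1.6 -14.0
5.07 2.8 -13.8
5.38 6.9 -12.3
5.7 10.4 -9.5
6.01 12.8 -5.8
6.33 14.0 -1.6
6.64 13.8 2.8
6.95 12.3 6.9
7.27 9.5 10.4
7.58 5.8 12.8
```

```bash
cat > cr.py <<'E'
from h import *
C=np.array([.5036,-.1742]);yv=np.array([.174,.985]);xv=np.array([.985,-.174])
s=ctrl.observe();e=s["tool_pos"][:2]-C;x,y=e@xv,e@yv;th=np.arctan2(y,-x)%(2*np.pi)
F=s["wrist_force"][:2];er=e/np.hypot(*e);et=np.array([er[1],-er[0]])
print("t %.2f theta %.3f r %.4f z %.4f | Frad %.1f Ftan %.1f Fz %.1f grip %.1f w %.4f"%(s["time_s"],th,np.hypot(*e),s["tool_pos"][2],F@er,F@et,s["wrist_force"][2],s["finger_force"],s["width"]))
E
echo '[[[0.0016,0.014,0,0,0,0],[-0.0028,0.0138,0,0,0,0]]]' | python3 -m pendant|tail -3; python3 cr.py
echo '[[[-0.0069,0.0123,0,0,0,0],[-0.0104,0.0095,0,0,0,0],[-0.0128,0.0058,0,0,0,0]]]' | python3 -m pendant|tail -3; python3 cr.py
```

```text
wrist_force: [-7.9, 2.9, 6.9]
width: 0.0241
finger_force: 40.0
t 10.03 theta 1.911 r 0.0442 z 0.1107 | Frad -1.4 Ftan -8.3 Fz 6.9 grip 40.0 w 0.0241
wrist_force: [-3.7, 8.4, 4.9]
width: 0.0241
finger_force: 40.0
t 10.28 theta 2.863 r 0.0457 z 0.1107 | Frad -2.8 Ftan -8.7 Fz 4.9 grip 40.0 w 0.0241
```

```bash
echo '[[[-0.014,0.0016,0,0,0,0],[-0.0138,-0.0028,0,0,0,0],[-0.0123,-0.0069,0,0,0,0],[-0.0095,-0.0104,0,0,0,0],[-0.0058,-0.0128,0,0,0,0]]]' | python3 -m pendant|tail -3; python3 cr.py
echo '[[[-0.0016,-0.014,0,0,0,0],[0.0028,-0.0138,0,0,0,0],[0.0069,-0.0123,0,0,0,0],[0.0104,-0.0095,0,0,0,0],[0.0128,-0.0058,0,0,0,0]]]' | python3 -m pendant|tail -3; python3 cr.py
```

```text
wrist_force: [8.5, 3.3, -1.9]
width: 0.0241
finger_force: 40.0
t 10.70 theta 4.390 r 0.0469 z 0.1109 | Frad -2.0 Ftan -8.9 Fz -1.9 grip 40.0 w 0.0241
wrist_force: [5.1, -7.6, -3.0]
width: 0.024
finger_force: 40.0
t 11.12 theta 5.933 r 0.0446 z 0.1109 | Frad -3.7 Ftan -8.4 Fz -3.0 grip 40.0 w 0.0240
```

```bash
echo '[[[0.014,-0.0016,0,0,0,0],[0.0138,0.0028,0,0,0,0],[0.0123,0.0069,0,0,0,0],[0.0095,0.0104,0,0,0,0],[0.0058,0.0128,0,0,0,0]]]' | python3 -m pendant|tail -3; python3 cr.py
echo '[[[0.0016,0.014,0,0,0,0],[-0.0028,0.0138,0,0,0,0]]]' | python3 -m pendant|tail -3; python3 cr.py
python3 - <<'E'
from h import *
for n in ("top","side"):
    im,d=ctrl.read_camera(n); np.savez(f"pics/{n}1.npz",im=im,d=d)
im=np.load("pics/top1.npz")["im"]
cv2.imwrite("pics/t1.png",cv2.resize(im[180:270,225:405,::-1],None,fx=4.4,fy=4.4,interpolation=cv2.INTER_CUBIC))
E
python3 cr.py
python3 - <<'E'
import numpy as np
t=8.21+np.arange(0,22)*.1
for a,x,y in zip(t[1:],np.diff(45*np.sin(t)),np.diff(-45*np.cos(t))):print(a.round(2),x.round(2),y.round(2))
E
```

```text
wrist_force: [-8.7, -4.9, 5.2]
width: 0.0243
finger_force: 40.0
t 11.53 theta 1.272 r 0.0436 z 0.1107 | Frad -3.8 Ftan -9.2 Fz 5.2 grip 40.0 w 0.0243
wrist_force: [-8.8, 1.6, 7.8]
width: 0.024
finger_force: 40.0
t 11.70 theta 1.919 r 0.0443 z 0.1106 | Frad -3.0 Ftan -8.4 Fz 7.8 grip 40.0 w 0.0240
t 11.80 theta 1.970 r 0.0442 z 0.1107 | Frad -1.0 Ftan -1.1 Fz 4.8 grip 40.0 w 0.0243
8.31 -1.78 4.13
8.41 -2.18 3.93
8.51 -2.56 3.7
8.61 -2.92 3.42
8.71 -3.25 3.11
8.81 -3.54 2.77
8.91 -3.8 2.41
9.01 -4.02 2.02
9.11 -4.2 1.6
9.21 -4.34 1.18
9.31 -4.44 0.74
9.41 -4.49 0.29
9.51 -4.5 -0.16
9.61 -4.46 -0.61
9.71 -4.37 -1.05
9.81 -4.25 -1.48
9.91 -4.08 -1.9
10.01 -3.87 -2.29
10.11 -3.62 -2.67
10.21 -3.34 -3.02
10.31 -3.02 -3.34
```

View pics/t1.png

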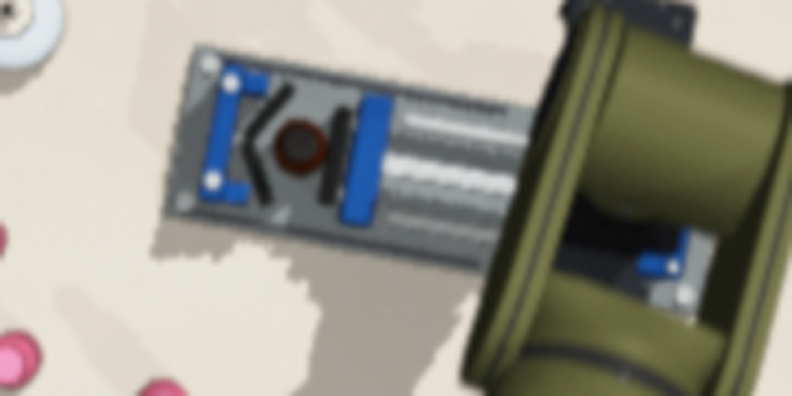

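The top view shows the bottle upright at (300,147), just ahead of the pad at (335,155), with about 10 mm left to the V.

```bash
echo '[[[-0.0018,0.0041,0,0,0,0],[-0.0022,0.0039,0,0,0,0],[-0.0026,0.0037,0,0,0,0],[-0.0029,0.0034,0,0,0,0]]]' | python3 -m pendant|tail -3; python3 cr.py
echo '[[[-0.0032,0.0031,0,0,0,0],[-0.0035,0.0028,0,0,0,0],[-0.0038,0.0024,0,0,0,0],[-0.004,0.002,0,0,0,0]]]' | python3 -m pendant|tail -3; python3 cr.py
echo '[[[-0.0042,0.0016,0,0,0,0],[-0.0043,0.0012,0,0,0,0]]]' | python3 -m pendant|tail -3; python3 cr.py
```

```text
wrist_force: [-4.7, 5.4, 7.2]
width: 0.0241
finger_force: 40.0
t 12.13 theta 2.323 r 0.0447 z 0.1107 | Frad -0.5 Ftan -7.1 Fz 7.2 grip 40.0 w 0.0241
wrist_force: [-0.9, 7.6, 4.9]
width: 0.0242
finger_force: 40.0
t 12.47 theta 2.720 r 0.0454 z 0.1108 | Frad 1.0 Ftan -7.6 Fz 4.9 grip 40.0 w 0.0242
wrist_force: [0.5, 7.5, 4.6]
width: 0.0242
finger_force: 40.0
t 12.63 theta 2.916 r 0.0457 z 0.1107 | Frad 0.9 Ftan -7.4 Fz 4.6 grip 40.0 w 0.0242
```

```bash
echo '[[[-0.0044,0.0007,0,0,0,0],[-0.0045,0.0003,0,0,0,0]]]' | python3 -m pendant|tail -1; python3 cr.py
echo '[[[-0.0045,-0.0002,0,0,0,0],[-0.0045,-0.0006,0,0,0,0]]]' | python3 -m pendant|tail -1; python3 cr.py
```

```text
finger_force: 40.0
t 12.80 theta 3.112 r 0.0460 z 0.1108 | Frad -0.6 Ftan -7.3 Fz 3.3 grip 40.0 w 0.0241
finger_force: 40.0
t 12.97 theta 3.309 r 0.0463 z 0.1108 | Frad 1.6 Ftan -7.4 Fz 2.1 grip 40.0 w 0.0242
```

```bash
echo '[[[-0.0044,-0.0011,0,0,0,0]]]' | python3 -m pendant|tail -1; python3 cr.py
echo '[[[-0.0043,-0.0015,0,0,0,0]]]' | python3 -m pendant|tail -1; python3 cr.py
```

```text
finger_force: 40.0
t 13.05 theta 3.407 r 0.0464 z 0.1108 | Frad 0.9 Ftan -8.0 Fz 1.5 grip 40.0 w 0.0239
finger_force: 40.0
t 13.13 theta 3.503 r 0.0465 z 0.1108 | Frad 1.5 Ftan -8.3 Fz 1.0 grip 40.0 w 0.0237
```

```bash
echo '[[[-0.0041,-0.0019,0,0,0,0]]]' | python3 -m pendant|tail -1; python3 cr.py
```

```text
finger_force: 40.0
t 13.22 theta 3.596 r 0.0466 z 0.1108 | Frad 1.8 Ftan -9.7 Fz 0.1 grip 40.0 w 0.0241
```

```bash
echo '[[[-0.0019,-0.0012,0,0,0,0]]]' | python3 -m pendant|tail -1; python3 cr.py
```

```text
finger_force: 40.0
t 13.30 theta 3.647 r 0.0466 z 0.1108 | Frad 2.1 Ftan -10.2 Fz 0.1 grip 40.0 w 0.0242
```

```bash
echo '[[[-0.0019,-0.0011,0,0,0,0]]]' | python3 -m pendant|tail -1; python3 cr.py
echo '[[[-0.0016,-0.0011,0,0,0,0]]]' | python3 -m pendant|tail -1; python3 cr.py
```

```text
finger_force: 40.0
t 13.38 theta 3.688 r 0.0466 z 0.1109 | Frad 2.1 Ftan -11.1 Fz -0.5 grip 40.0 w 0.0239
finger_force: 40.0
t 13.47 theta 3.727 r 0.0467 z 0.1109 | Frad 2.0 Ftan -10.8 Fz -0.4 grip 40.0 w 0.0239
```

```bash
echo '[[[-0.0006,-0.0004,0,0,0,0],[0,0,0,0,0,0]]]' | python3 -m pendant|tail -1; python3 cr.py
echo '[[[0,0,0,0,0,0],[0,0,0,0,0,0],[0,0,0,0,0,0],[0,0,0,0,0,0],[0,0,0,0,0,0]]]' | python3 -m pendant 0.06|tail -2; python3 cr.py
echo '[[[0,0,-0.02,0,0,0],[0,0,-0.04,0,0,0],[0,0,-0.04,0,0,0],[0,0,-0.03,0,0,0],[-0.03,0,0,0,0,0],[-0.03,0,0,0,0,0],[0,0,0,0,0,0]]]' | python3 -m pendant
python3 - <<'E'
from h import *
s=ctrl.observe();im,d=ctrl.read_camera("wrist");
t,_=ctrl.read_camera("top");t=cv2.resize(t[180:270,225:345],(560,420),interpolation=cv2.INTER_CUBIC)
o=np.vstack([im,t]);cv2.imwrite("pics/e1.png",cv2.resize(o[:,:,::-1],(400,600)))
E
```

```text
finger_force: 40.0
t 13.63 theta 3.743 r 0.0467 z 0.1109 | Frad 1.9 Ftan -9.1 Fz -0.6 grip 40.0 w 0.0242
width: 0.0521
finger_force: 0.0
t 14.05 theta 3.810 r 0.0459 z 0.1098 | Frad -0.6 Ftan -0.1 Fz 0.4 grip 0.0 w 0.0521
time_s: 14.63
tool_pos: [0.5235, -0.2714, 0.2411]
ee_rot: [0.767, 0.642, -0.001, 0.001]
wrist_force: [-0.7, -0.2, -0.4]
width: 0.0598
finger_force: 0.0
```

View pics/e1.png

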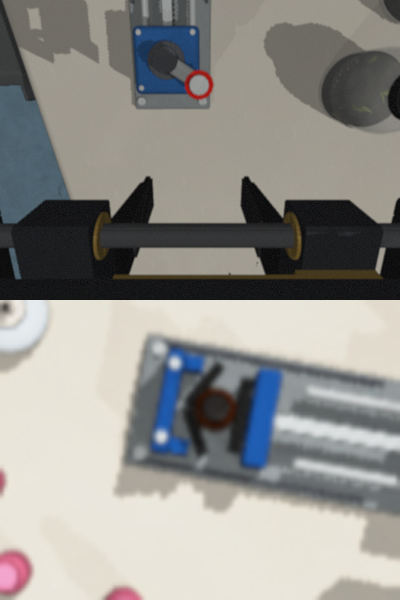

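The bottle stands upright, seated in the V with the pad against it, and the gripper is clear of the crank. I'm handing the job in.

```bash
python3 -c "
from plant import ctrl
print(ctrl.finish_job())"
```

```text
the job is handed in; nothing more can be done
None
```

The brown bottle is clamped upright in the V at an estimated 24 N, judged from the crank force. The crank has been let go, no bystander was touched as far as I could see, and the job is handed in.

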